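# Lever the case open and hold its tray level

## Robot

A 6-joint arm with a two-finger parallel gripper is mounted at the origin on a cart in front of the work surface, level with it; the furniture and walls round the work are solid. World frame = base frame: x ahead of the robot, y to its left, z up, the work surface at z = 0. Lengths are in mm, angles in rad, forces in N, time in s.
With the tool pointing down it reaches from about 300 to 775 mm from the base axis. Payload 14.6 kg.
Tool frame: the origin (TCP) lies at the centre of the arm's flange, where the gripper is bolted on; the fingertips stand 199 mm ahead of it and the grasp point (between the pads) lies 180 mm ahead of it; z points along the fingers, y is the line along which they close (so a half turn about z gives the same grasp; the last joint's range is limited). The gripper opens to 94 mm and grips with 3 to 60 N. Pads are 16 mm wide; open, the fingers measure 119 mm over their backs; the gripper's body (75 mm by 177 mm) begins 78 mm behind the grasp point.
Start: joints at [1.044, 0.3, 1.521, -0, 1.321, -0.067], TCP at [244.07, 492.87, 404.646] pointing down, gripper open.
Joint ranges: [-3.03, 3.03], [-0.79, 2.21], [0.23, 2.52], [-1.04, 4.18], [0, 3.07], [-2.55, 2.55]. Speed limits (rad/s): [2.22, 2.22, 2.57, 3.14, 3.14, 3.14].

## Interface

Orientations are given as [roll, pitch, yaw] about the fixed x, y, z axes, in that order (R = Rz(yaw) Ry(pitch) Rx(roll)).
In Python, from cell import manip, optics, workorder gives the robot as it stands.
- The arm moves only by the tool step_arm, never from a script. Its argument "increments" is a list that holds one entry, the list of rows, each a list of 7 numbers: the turn, a rotation vector about the tool's x, y, z as a fraction of full scale, then the shift along the tool's x, y, z as a fraction of full scale, then the closure, from -1 (fully open) to 1 (shut). In form: [[[wx, wy, wz, tx, ty, tz, fingers], ...]]. A call has 1 to 5 rows; each row shifts and turns the commanded pose from where the row before left it, along the tool's axes as they then stand; what a row does not reach is not made up. Full scale, the value 1, is 40 mm for a shift and 45 degrees for a turn. A row lasts 1/10 s, in which the tool goes at most 50 mm and 8.59 degrees, less where a joint would pass 70% of its speed; a pose out of reach is approached as far as the arm can. A call with a number of a shift or a turn outside -1 to 1 is refused whole. A call with a gripper value outside its range is refused whole. The fingers move at their own pace and stop on an object; "newtons" is the grip in N (left out, the last holds). Time passes only in rows, so rows that do not move let the fingers close. It gives the time, the measured TCP pose, the force, the opening and the grip force at its end, in the units of the state.
- manip.read_state(): the state, without advancing time (a new reading comes with each control period).
- optics.camera(name): name is "scene" or "top" or "wrist"; returns a dict with "frame" (480x640x3 uint8, red, green, blue), "range_z" (480x640 float32, mm along the optical axis (not along the pixel's ray), 0 where there is no reading), "mtx" (3x3 intrinsics, pixels), "cam_to_world" (4x4, takes a point from camera to world coordinates). Camera axes: x right, y down, z forward; pixel columns grow to the right and rows downward; lengths in mm; the calibration is good to about 2 mm. A picture is of the moment at which its call begins.
- workorder.sign_off(): hands the job in; it is judged then, once.
The state is a dict: "clock": time; "joints": joint angles; "qd": joint speeds; "effort": joint torques, N m; "eef_pos": TCP position; "eef_rot": TCP orientation; "wrist_force": force on the tool from outside, world axes, zero at the start; "moment": the same for the moment, N m; "finger_gap": finger opening in mm; "finger_force": force on a finger pad.
Only numpy, scipy, OpenCV 4.12 (cv2) and the standard library are available. Lean on these libraries where they do the work, as an engineer would, in place of code of your own. Each camera call takes 0.05 s, during which the arm holds its last target. There are 200 camera calls.

## Task

Slip the blade of the spatula under the front tab of the closed instrument case and lever the lid fully open with it (fingers off the lid until it is well up), then lay the spatula down flat on the table, clear of the case. Then take the tray inside by its block handle, lift it straight out with the petri dish standing on it, level all the way, and finish holding it still and level over the open case, its underside some 14 cm above the table: do not put it down or let go. Leave the other things on the table where they are.

Things in the scene. Friction and masses are not known exactly. Their poses are not given: they have to be found in the camera images.
- case: Flat stainless instrument case, 79 x 153 x 28 mm with its lid closed; it stands fixed on the table. Origin: on the table under its middle; x points from the front (tab side, facing the robot) to the rear (hinge side), y along its length, z up. In this frame the front wall is at x -31 mm, the rear wall at x +36 mm, the end walls at y -76 and +76 mm (walls 2 mm thick, 25 mm high); the inner floor is 1.5 mm above the table and 63 mm by 148 mm, its middle at x +2.5 mm.
- case_lid (a joint): Lid hinge, rad: 0 closed, 1.83 fully open (15 degrees past upright). Axis along the case's y at x +38 mm, z 26 mm. The lid is a flat 2 mm sheet, underside at z 26 mm when closed, no latch. A little stiff: above about 0.9 rad it stays where left, below that it sinks shut, so push it all the way; about 1 N at the tab is enough. No finger may touch it before it is beyond 1.0 rad.
- lid_tab (a point): Middle of the front tab of the lid, on its underside: a flat tongue 26 mm wide (along the case's y), 2 mm thick, that stands 8 mm out from the front wall (case x -39 to -31 mm), its underside 26 mm above the table while closed, with free space below it. The point is 73 mm ahead of the hinge axis and moves with the lid.
- spatula: Bench spatula lying flat on the table, 146 mm long: black handle 90 mm long, 12 mm wide, 10 mm high, then a straight steel blade 61 mm long beyond the handle, 14 mm wide and 2.5 mm thick. Origin: underside, at the grip point, near its balance point; x points towards the blade tip, z up. Handle from x -50 to +40 mm, blade from +40 to +101 mm with its mid-plane at z 5 mm. It may be laid down anywhere on the table clear of the case, not necessarily where it was.
- blade_tip (a point): Tip of the spatula's blade (x +101 mm, z 5 mm in the spatula's frame).
- tray: Lift-out aluminium tray in the case, 59 mm (x) by 142 mm (y), plate 2.5 mm thick with a lip 5.5 mm high all round, 2 to 3 mm clear of the case walls; about 120 g. Origin: middle of its underside (lies on the case's inner floor); axes as the case's, z up.
- tray_handle (a point): Middle of the top of the tray's block handle: a solid block 40 mm long along the tray's x, 10 mm thick along y, its top 20.5 mm above the tray's underside and flat sides going down to the tray's plate. It stands at x -2 mm, y -18 mm of the tray. Grip its two flat sides (fingers closing along the tray's y); beside it are 26 mm free up to the petri dish on the +y side and 45 mm free on the -y side.
- dish: White covered petri dish, 55 mm across and 14 mm high, standing loose on the tray at about x 0, y +40 mm of the tray. Origin: middle of its underside, z up.
- tape_roll: Bystander: roll of tape lying flat, 66 mm across, 19 mm high, beside the case's +y end. Origin under its middle.
- eraser: Bystander: eraser 20 x 43 x 12 mm beside the case's -y end. Origin under its middle.
- loupe: Bystander: black loupe, 37 mm across, 40 mm high, left of the case towards the back. Origin under its middle.
- dropper_bottle: Bystander: dropper bottle, 29 mm across, 94 mm high, at the left. Origin under its middle.
- specimen_jar: Bystander: white specimen jar, 50 mm across, 58 mm high, at the left. Origin under its middle.
- tissue_box: Bystander: carton of lens tissue, 58 x 88 x 24 mm, at the right. Origin under its middle.
- beaker: Bystander: glass beaker, 44 mm across, 57 mm high, behind the case. Origin under its middle.

How it is judged (in metres and radians):
On the way, in this order (a step that is already met when the one before it is completed fails the run):
1. the lid is raised with the spatula, which bears on it (contact force between spatula and case_lid above 0.05 N and value of joint case_lid above 0.4 rad), for 0.1 s.
2. the lid stands open (value of joint case_lid above 1.6 rad), for 0.2 s.
3. the spatula lies on the table, let go, clear of the case, the lid still open (height (world z) of spatula below 0.012 m and height (world z) of blade_tip below 0.02 m and contact force between spatula and the fingers below 0.05 N and contact force between spatula and case below 0.05 N and linear speed of spatula below 0.03 m/s and value of joint case_lid above 1.6 rad), for 0.2 s.
At the end, for the whole second after the job is handed in: Tray held still by the fingers over the case (within 6 cm), its underside 10 to 25 cm above the table, touching no part of the case, tilted under 7 degrees, the dish standing on it; lid open (over 1.6 rad); spatula flat on the table clear of the case (height (world z) of tray between 0.1 and 0.25 m and horizontal distance between tray and case below 0.06 m and angle between tray's own z axis and vertical below 0.12 rad and linear speed of tray below 0.03 m/s and angular speed of tray below 0.2 rad/s and contact force between tray and the fingers above 1 N and contact force between each of tray, spatula and case below 0.05 N and z of dish in the frame of tray between -0.001 and 0.007 m and horizontal distance between dish and tray below 0.06 m and angle between dish's own z axis and vertical below 0.2 rad and value of joint case_lid above 1.6 rad and height (world z) of spatula below 0.012 m and height (world z) of blade_tip below 0.02 m); the arm keeps its last pose, push and grip.
It fails at once if the fingers touch the lid before it is well up (1.0 rad) (contact force between the fingers and case_lid above 0.5 N and value of joint case_lid below 1 rad).
It fails at once if the tray is tipped more than 0.3 rad (17 degrees) (angle between tray's own z axis and vertical above 0.3 rad).
It fails at once if a bystander is moved by more than 25 mm (distance of any of tape_roll, eraser, loupe, dropper_bottle, specimen_jar, tissue_box, beaker from where it was at the start of the episode above 0.025 m).
It also fails if it takes over 64 s, if anything falls off the work surface, if the arm or the gripper's body presses on something with over 40 N, if the wrist force passes 120 N, or if a joint passes its speed limit or range.

## Working session

There is one attempt and no reset: what is moved stays moved. The work goes in short steps, Python scripts to look and compute and a tool call to move; the robot and the scene stay as the last step left them, time stands still between calls to the robot, and variables do not carry over. Pictures are saved under pics/ and viewed, at most 10 in all, crops included, and the job is handed in when it is done.

Besides the shell and the picture viewer there is one more tool, called after "Call:" as a command line: name --argument value ..., lists and objects as JSON in quotes. step_arm: Moves the arm, as the interface text tells. Its arguments: {"type":"object","properties":{"increments":{"type":"array","items":{"type":"array","items":{"type":"array","items":{"type":"number"}}}},"newtons":{"type":"number"}},"required":["increments"]}

```bash
mkdir -p pics; ls; python3 - <<'E'
from cell import manip, optics
import cv2,numpy as np
print(manip.read_state())
for n in ("scene","top"):
    c=optics.camera(n); cv2.imwrite(f"pics/{n}0.png",c["frame"][:,:,::-1]); np.savez(f"pics/{n}0.npz",**c)
    print(n,c["mtx"].round(1).tolist(),c["cam_to_world"].round(3).tolist())
E
```

```text
pics
{'clock': 0.0, 'joints': array([ 1.04437645e+00,  3.00468719e-01,  1.52155590e+00, -1.57430784e-05,
        1.32069639e+00, -6.65990866e-02]), 'qd': array([-0.00046433,  0.00135146, -0.0003528 ,  0.00044064, -0.00055877,
        0.0013828 ]), 'effort': array([ 1.46060679e-04, -5.31794214e+01, -3.52752256e+01,  7.08879204e-02,
        2.41916638e-02, -5.03516742e-05]), 'eef_pos': array([244.07251193, 492.84734117, 404.09816082]), 'eef_rot': array([-3.14046579e+00, -5.98765167e-05,  2.68177573e+00]), 'wrist_force': array([ 0.32805386, -0.06986532, -0.30804801]), 'moment': array([ 0.02235537,  0.04543996, -0.00067974]), 'finger_force': 0.0, 'finger_gap': 93.78477759420404}
scene [[604.2, 0.0, 321.3], [0.0, 604.2, 246.0], [0.0, 0.0, 1.0]] [[-0.687, -0.516, 0.513, -128.146], [-0.727, 0.485, -0.486, 878.943], [0.002, -0.706, -0.708, 1021.55], [0.0, 0.0, 0.0, 1.0]]
top [[551.3, 0.0, 324.4], [0.0, 551.3, 235.9], [0.0, 0.0, 1.0]] [[-0.006, -0.995, 0.103, 425.588], [-1.0, 0.008, 0.012, 234.254], [-0.013, -0.103, -0.995, 1475.426], [0.0, 0.0, 0.0, 1.0]]
```

View pics/top0.png

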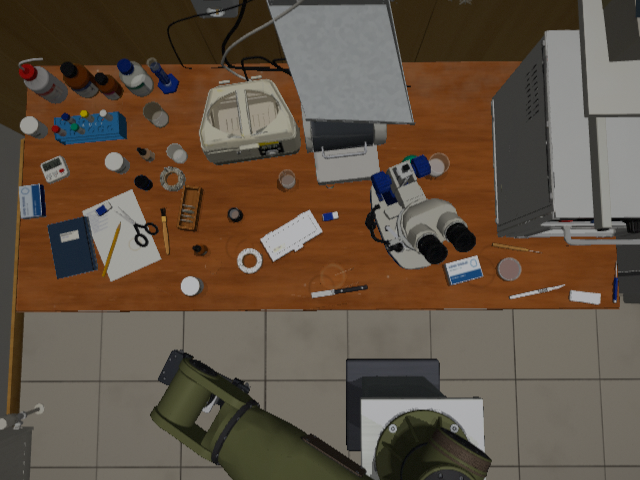

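View pics/scene0.png

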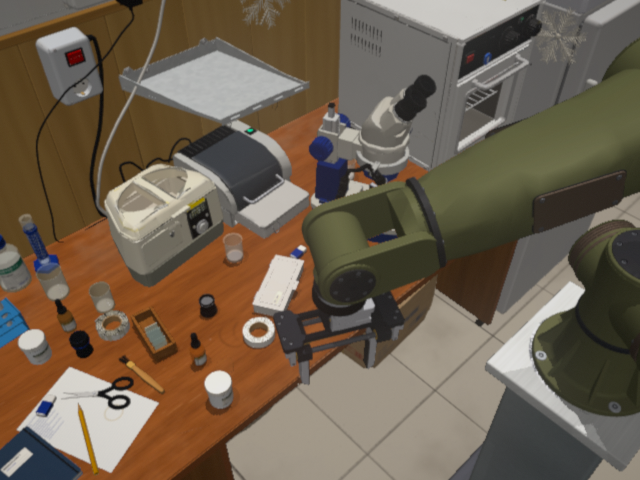

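Top view: case at about (291,236), spatula at (312..367, 292) with its blade to the left, tape roll (249,261), eraser (330,216), microscope right of (370,230). Next, an enlarged crop.

```bash
cat > h.py <<'E'
import numpy as np,cv2
def p2w(c,u,v,z):
    K=np.array(c["mtx"]);T=np.array(c["cam_to_world"]);d=T[:3,:3]@np.linalg.solve(K,[u,v,1]);o=T[:3,3]
    return o+d*(z-o[2])/d[2]
def w2p(c,p):
    K=np.array(c["mtx"]);T=np.array(c["cam_to_world"]);q=K@(T[:3,:3].T@(np.array(p)-T[:3,3]));return q[:2]/q[2]
def crop(c,u0,v0,w,h,s,name):
    f=np.array(c["frame"])[v0:v0+h,u0:u0+w,::-1];cv2.imwrite(name,cv2.resize(f,None,fx=s,fy=s,interpolation=cv2.INTER_CUBIC))
E
python3 - <<'E'
from h import *
c=np.load("pics/top0.npz"); crop(c,235,200,145,105,5.5,"pics/topcrop.png")
E
```

```text
(no output)
```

View pics/topcrop.png

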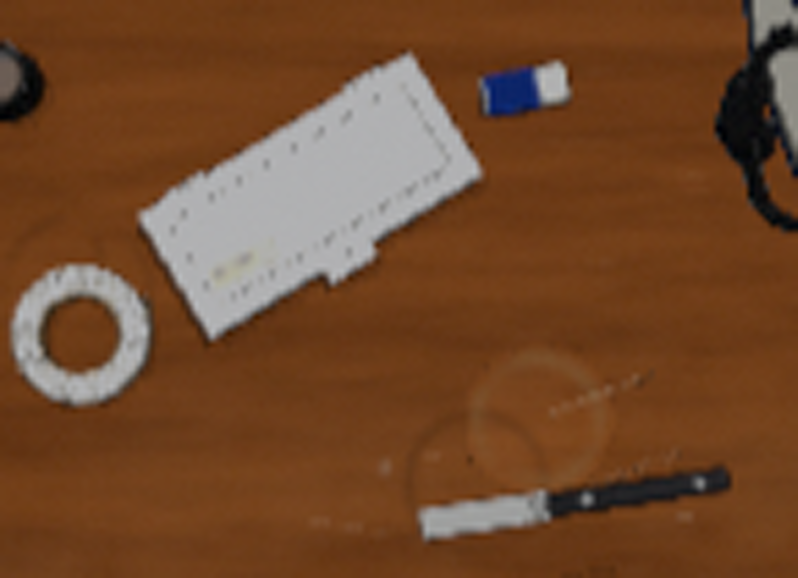

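Crop: lid corners (138,215), (408,53), (482,175), (210,340). The tab's front edge runs (335,285) to (378,255). Spatula tip is at (424,524), the blade/handle joint at (548,504) and the handle end at (729,479).

```bash
python3 - <<'E'
from h import *
c=np.load("pics/top0.npz")
f=lambda u,v,z:p2w(c,235+(u-.5)/5.5,200+(v-.5)/5.5,z)
P=[f(*q,28) for q in [(138,215),(408,53),(482,175),(210,340)]]  # rear+y, rear-y, front-y, front+y
ey=((P[0]-P[1])+(P[3]-P[2]));print("len",np.linalg.norm(ey)/2);ey/=np.linalg.norm(ey)
ex=np.array([ey[1],-ey[0],0]);print("yaw",np.arctan2(ex[1],ex[0]))
m=sum(P)/4;print("lidmid",m,[((p-m)@ex,(p-m)@ey) for p in P])
tb=(f(335,285,28)+f(378,255,28))/2;print("tab front mid",tb,"case frame",(tb-m)@ex,(tb-m)@ey)
tip,j,h=f(424,524,5),f(548,504,6),f(729,479,8);print(tip,j,h,np.linalg.norm(tip-h))
d=tip-h;print("spat yaw",np.arctan2(d[1],d[0]))
# depth check
for u,v in[(291,236),(300,250)]: print(c["range_z"][v,u])
E
```

```text
len 151.84019052407226
yaw 0.5390938658634102
lidmid [577.70630753 339.54589123  28.        ] [(np.float64(34.82497229283798), np.float64(75.37517235562753)), (np.float64(34.60750827297468), np.float64(-76.0280936098524)), (np.float64(-34.60750827297467), np.float64(-75.8120969142199)), (np.float64(-34.82497229283799), np.float64(76.46501816844464))]
tab front mid [541.61541052 317.12158184  28.        ] case frame -42.483988522571224 -0.7163921937163957
[420.34201092 286.09173891   5.        ] [429.54804937 226.21731563   6.        ] [440.95141039 138.99722208   8.        ] 148.561583963256
spat yaw 1.7100000634873862
1463.8458
1479.5737
```

Call:
step_arm --increments '[[[0,0,0.19,0,0,0,-1],[0,0,0.19,0,0,0,-1],[0,0,0.19,0,0,0,-1],[0,0,0.19,0,0,0,-1],[0,0,0.19,0,0,0,-1]]]'

```text
clock: 0.6
eef_pos: [244.0, 492.9, 404.3]
eef_rot: [-3.141, 0.0, 1.93]
wrist_force: [-0.2, -0.4, 0.4]
finger_gap: 93.9
finger_force: 0.0
```

Call:
step_arm --increments '[[[0,0,0.19,0,0,0,-1],[0,0,0.096,0,0,0,-1],[0,0,0,-0.82,0.36,0.2,-1],[0,0,0,-0.82,0.36,0.2,-1],[0,0,0,-0.82,0.36,0.2,-1]]]'

```text
clock: 1.1
eef_pos: [300.9, 400.4, 380.0]
eef_rot: [-3.141, 0.0, 1.712]
wrist_force: [0.5, 0.7, -0.4]
finger_gap: 94.1
finger_force: 0.0
```

Call:
step_arm --increments '[[[0,0,0,-0.82,0.36,0.2,0],[0,0,0,-0.82,0.36,0.2,0],[0,0,0,-0.82,0.36,0.2,0],[0,0,0,-0.82,0.36,0.2,0],[0,0,0,-0.82,0.36,0.2,0]]]'

```text
clock: 1.6
eef_pos: [395.3, 247.8, 340.2]
eef_rot: [-3.141, 0.0, 1.711]
wrist_force: [0.3, -0.1, 0.2]
finger_gap: 57.5
finger_force: 0.0
```

Call:
step_arm --increments '[[[0,0,0,-0.82,0.36,0.2,0],[0,0,0,-0.82,0.36,0.2,0],[0,0,0,0,0,0,0],[0,0,0,0,0,0,0]]]'

```text
clock: 2.0
eef_pos: [432.6, 187.9, 324.4]
eef_rot: [-3.141, 0.0, 1.709]
wrist_force: [-0.6, 0.1, -0.2]
finger_gap: 47.0
finger_force: 0.0
```

```bash
cat >> h.py <<'E'
from scipy.spatial.transform import Rotation as Ro
def delta(s,tgt):
    R=Ro.from_euler("xyz",s["eef_rot"]).as_matrix();return (R.T@(np.array(tgt)-s["eef_pos"])).round(1)
E
python3 - <<'E'
from h import *
from cell import manip,optics
s=manip.read_state();print(s["clock"],s["eef_pos"],s["eef_rot"],s["finger_gap"])
c=optics.camera("wrist");cv2.imwrite("pics/w1.png",c["frame"][:,:,::-1]);np.savez("pics/w1.npz",**c)
print(c["cam_to_world"].round(2).tolist());print("tip,org px",w2p(c,(420,286,5)),w2p(c,(434.3,186.5,10)), delta(s,(434,187,201)))
E
```

```text
2.0 [432.59101109 187.93939728 324.40544978] [-3.14078712e+00  1.11301869e-05  1.70947960e+00] 47.02784301187049
[[0.99, 0.13, 0.03, 424.19], [0.14, -0.97, -0.22, 252.8], [-0.0, 0.23, -0.97, 304.02], [0.0, 0.0, 0.0, 1.0]]
tip,org px [321.28687554  92.0336551 ] [321.91774947 241.64091657] [ -1.1   1.4 123.4]
```

View pics/w1.png

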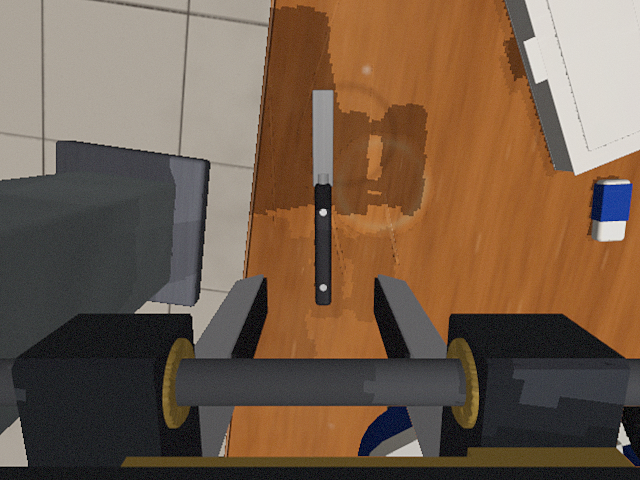

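The wrist view shows the spatula along the tool axis: tip (322,90), joint (323,184), handle end (323,304), which matches the estimate. Descend and grip.

Call:
step_arm --increments '[[[0,0,0,-0.03,0.04,0.8,0.2],[0,0,0,0,0,0.8,0.2],[0,0,0,0,0,0.8,0.2],[0,0,0,0,0,0.5,0.2],[0,0,0,0,0,0.15,0.2]]]' --newtons 60

```text
clock: 2.55
eef_pos: [433.4, 188.1, 201.1]
eef_rot: [-3.139, 0.0, 1.713]
wrist_force: [0.9, 0.9, 0.6]
finger_gap: 37.5
finger_force: 0.0
```

Call:
step_arm --increments '[[[0,0,0,0,0,0,1],[0,0,0,0,0,0,1],[0,0,0,0,0,0,1],[0,0,0,0,0,0,1],[0,0,0,0,0,0,1]]]'

```text
clock: 3.05
eef_pos: [434.5, 187.4, 203.6]
eef_rot: [3.14, -0.0, 1.711]
wrist_force: [-1.5, -0.0, 8.2]
finger_gap: 11.3
finger_force: 60.0
```

Call:
step_arm --increments '[[[0,0,0,0,0,0,1],[0,0,0,0,0,0,1],[0,0,0,0,0,0,1]]]'

```text
clock: 3.35
eef_pos: [434.5, 187.4, 203.6]
eef_rot: [3.14, -0.001, 1.711]
wrist_force: [-2.1, -0.3, 7.7]
finger_gap: 11.0
finger_force: 60.0
```

Call:
step_arm --increments '[[[0,0,0,0,0,-0.5,1],[0,0,0,0,0,-0.7,1],[0,0,0.19,0,0,0,1],[0,0,0.19,0,0,0,1],[0,0,0.19,0,0,0,1]]]'

```text
clock: 3.85
eef_pos: [434.2, 187.2, 251.2]
eef_rot: [3.141, -0.001, 1.257]
wrist_force: [0.6, 0.5, -0.6]
finger_gap: 11.0
finger_force: 60.0
```

Call:
step_arm --increments '[[[0,0,0.19,0,0,0,1],[0,0,0.19,0,0,0,1],[0,0,0.19,0,0,0,1],[0,0,0.19,0,0,0,1],[0,0,0.161,0,0,0,1]]]'

```text
clock: 4.35
eef_pos: [434.2, 187.2, 251.0]
eef_rot: [3.142, -0.0, 0.534]
wrist_force: [-0.7, 0.4, 0.5]
finger_gap: 10.7
finger_force: 60.0
```

```bash
python3 - <<'E'
from h import *
from cell import manip,optics
s=manip.read_state();print(s["clock"],s["eef_pos"],s["eef_rot"],s["finger_gap"])
c=optics.camera("wrist");cv2.imwrite("pics/w2.png",c["frame"][:,:,::-1]);np.savez("pics/w2.npz",**c)
print(c["cam_to_world"].round(2).tolist());print(delta(s,(436.6,255.1,216.6)))
E
```

```text
4.35 [434.24728433 187.18833988 250.96205873] [ 3.14151024e+00 -3.69203138e-04  5.33818239e-01] 10.694504336154987
[[0.51, -0.84, -0.19, 490.87], [-0.86, -0.5, -0.11, 220.74], [-0.0, 0.23, -0.97, 230.61], [0.0, 0.0, 0.0, 1.0]]
[ 36.6 -57.3  34.4]
```

View pics/w2.png

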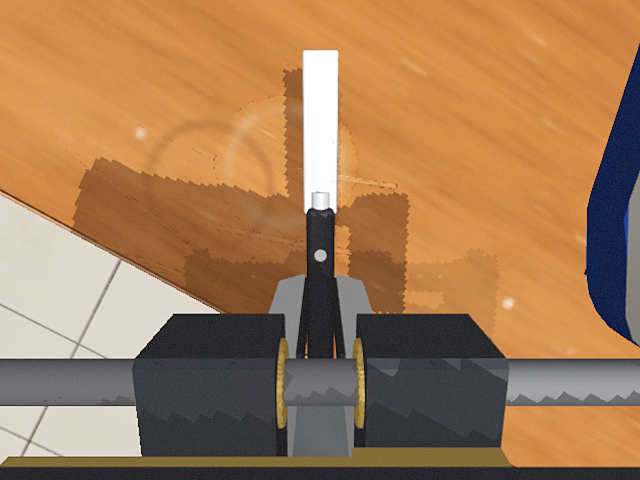

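Call:
step_arm --increments '[[[0,0,-0.006,0.3,-0.48,0,1],[0,0,0,0.3,-0.48,0,1],[0,0,0,0.31,-0.47,0,1],[0,0,0,0,0,0,1],[0,0,0,0,0,0,1]]]'

```text
clock: 4.9
eef_pos: [435.7, 254.9, 250.6]
eef_rot: [3.141, 0.0, 0.547]
wrist_force: [-0.2, -0.9, -0.2]
finger_gap: 11.0
finger_force: 60.0
```

```bash
python3 - <<'E'
from h import *
from cell import manip,optics
s=manip.read_state();print(s["clock"],s["eef_pos"],s["eef_rot"],s["finger_gap"])
c=optics.camera("wrist");cv2.imwrite("pics/w3.png",c["frame"][:,:,::-1]);np.savez("pics/w3.npz",**c)
def d2w(u,v):
    z=float(c["range_z"][v,u]);T=c["cam_to_world"];return (T@np.append(np.linalg.solve(c["mtx"],[u,v,1])*z,1))[:3].round(1)
for v in (54,60,80,120,160,220,230,270): print(v,d2w(321,v))
E
```

```text
4.9 [435.68033942 254.92656322 250.60822722] [3.14149415e+00 2.86106991e-04 5.47188902e-01] 11.018543787779942
54 [520.8 306.6  51.9]
60 [518.7 305.3  53.4]
80 [512.5 301.6  53. ]
120 [499.7 293.8  52.2]
160 [486.3 285.6  53.2]
220 [465.7 273.   56.1]
230 [462.  270.8  55.6]
270 [447.4 261.9  56.5]
```

View pics/w3.png

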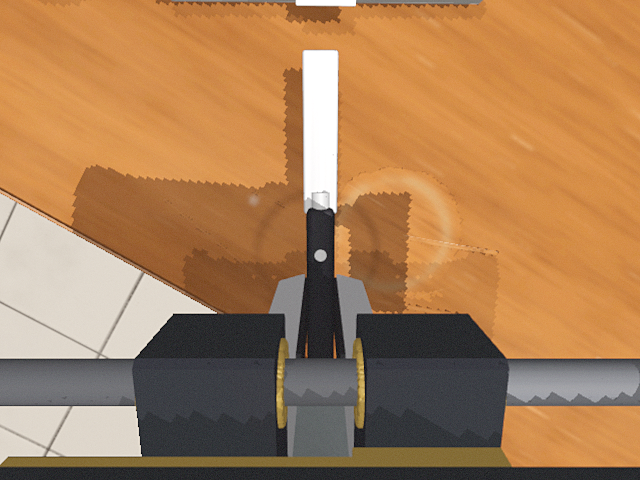

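Blade tip is at (320.5,51). The tab's front edge is just visible at (296..355, 6), centred on 325, and the front wall is parallel to the image rows, so the heading is good.

```bash
python3 - <<'E'
from h import *
from cell import manip
s=manip.read_state();c=np.load("pics/w3.npz")
a=p2w(c,325.5,6,28);b=p2w(c,320.5,51,53.3);print(a,b,"tool: tab",delta(s,a),"tip",delta(s,b))
E
```

```text
[542.07230362 317.23150755  28.        ] [521.38182464 307.15673261  53.3       ] tool: tab [123.5   1.6 222.6] tip [100.6  -0.5 197.3]
```

Call:
step_arm --increments '[[[0,0,0,0,0.05,0.4,1],[0,0,0,0,0,0.42,1],[0,0,0,0.3,0,0,1],[0,0,0,0.25,0,0,1],[0,0,0,0.15,0,0,1]]]'

```text
clock: 5.45
eef_pos: [461.7, 267.7, 218.2]
eef_rot: [3.141, -0.001, 0.544]
wrist_force: [-0.1, -0.5, -1.0]
finger_gap: 11.0
finger_force: 60.0
```

```bash
python3 - <<'E'
from h import *
from cell import manip,optics
s=manip.read_state();print(s["clock"],s["eef_pos"],s["eef_rot"],s["wrist_force"])
c=optics.camera("scene");np.savez("pics/s1.npz",**c)
u,v=w2p(c,(545,318,25)).round().astype(int);print(u,v);crop(c,u-55,v-45,110,85,7,"pics/s1.png")
E
```

```text
5.45 [461.65617055 267.65558955 218.22139176] [ 3.14149388e+00 -7.54097332e-04  5.44483127e-01] [-0.11859294 -0.51060254 -1.00884018]
296 285
```

View pics/s1.png

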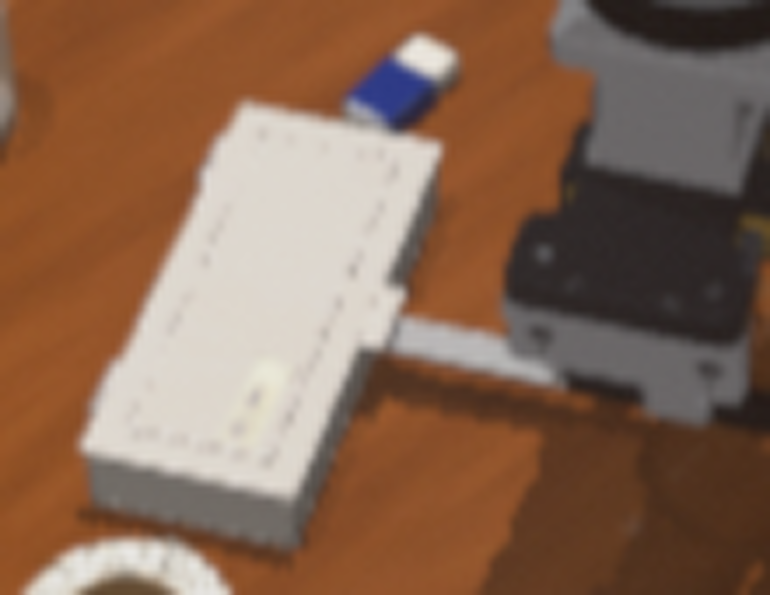

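The blade lies under the tab at crop (395,340). Now lift along the arc.

Call:
step_arm --increments '[[[0,0,0,0,0,-0.125,1],[0,0,0,0,0,-0.125,1],[0,0,0,0.125,0,-0.175,1],[0,0,0,0.125,0,-0.175,1],[0,0,0,0,0,0,1]]]'

```text
clock: 6.0
eef_pos: [470.0, 273.4, 243.2]
eef_rot: [3.141, -0.002, 0.545]
wrist_force: [-0.5, 0.3, -1.1]
finger_gap: 11.2
finger_force: 60.0
```

Call:
step_arm --increments '[[[0,0,0,0.15,0,-0.19,1],[0,0,0,0.14,0,-0.185,1],[0,0,0,0,0,0,1],[0,0,0,0,0,0,1],[0,0,0,0,0,0,1]]]'

```text
clock: 6.5
eef_pos: [479.3, 279.0, 256.8]
eef_rot: [3.142, -0.0, 0.545]
wrist_force: [0.3, 0.5, -0.6]
finger_gap: 11.2
finger_force: 60.0
```

```bash
python3 - <<'E'
from h import *
from cell import manip,optics
s=manip.read_state();print(s["clock"],s["eef_pos"],s["eef_rot"],s["wrist_force"])
c=optics.camera("scene");np.savez("pics/s2.npz",**c)
u,v=w2p(c,(545,318,25)).round().astype(int);crop(c,u-55,v-55,110,85,7,"pics/s2.png")
E
```

```text
6.5 [479.28388613 279.0081525  256.76362632] [ 3.14156450e+00 -1.94977346e-04  5.44719868e-01] [ 0.34593291  0.4949774  -0.63834354]
```

View pics/s2.png

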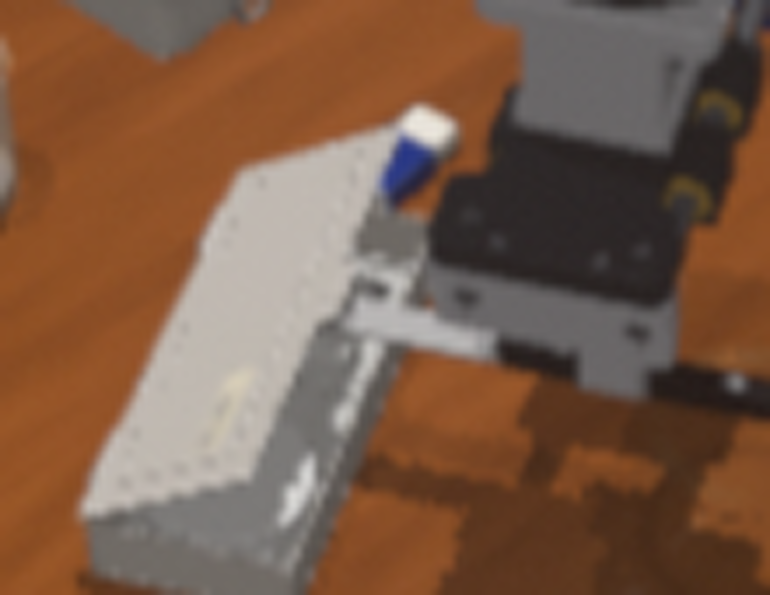

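The lid rises on the blade as planned. Continue along the arc.

Call:
step_arm --increments '[[[0,0,0,0.16,0,-0.17,1],[0,0,0,0.16,0,-0.17,1],[0,0,0,0.2,0,-0.115,1],[0,0,0,0.2,0,-0.11,1],[0,0,0,0,0,0,1]]]'

```text
clock: 7.05
eef_pos: [504.9, 294.5, 280.2]
eef_rot: [3.141, -0.002, 0.545]
wrist_force: [0.2, -0.4, -1.2]
finger_gap: 10.8
finger_force: 60.0
```

Call:
step_arm --increments '[[[0,0,0,0.22,0,-0.05,1],[0,0,0,0.22,0,-0.05,1],[0,0,0,0.15,0,-0.03,1],[0,0,0,0.15,0,0,1],[0,0,0,0.11,0,0.02,1]]]'

```text
clock: 7.55
eef_pos: [533.5, 311.8, 283.8]
eef_rot: [3.142, -0.0, 0.545]
wrist_force: [0.2, -0.5, -0.7]
finger_gap: 10.8
finger_force: 60.0
```

Call:
step_arm --increments '[[[0,0,0,0.11,0,0.02,1],[0,0,0,0.08,0,0,1],[0,0,0,0,0,0,1],[0,0,0,0,0,0,1]]]'

```text
clock: 7.95
eef_pos: [538.2, 314.8, 280.8]
eef_rot: [-3.141, 0.012, 0.545]
wrist_force: [-20.8, -13.2, 0.6]
finger_gap: 11.2
finger_force: 60.0
```

```bash
python3 - <<'E'
from h import *
from cell import manip,optics
s=manip.read_state();print(s["clock"],s["eef_pos"],s["eef_rot"],s["wrist_force"])
c=optics.camera("scene");np.savez("pics/s3.npz",**c)
u,v=w2p(c,(545,318,25)).round().astype(int);crop(c,u-75,v-85,130,100,6,"pics/s3.png")
E
```

```text
7.95 [538.15473685 314.75682474 280.79141084] [-3.14115811  0.01167217  0.54486464] [-20.76391903 -13.1575661    0.55363106]
```

View pics/s3.png

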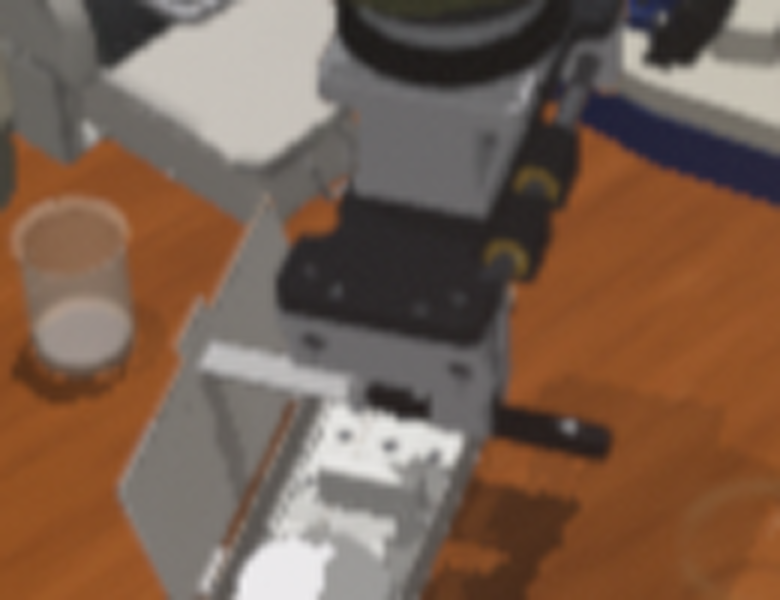

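The lid is open against its stop (25 N reaction) and the spatula is still well held. Retreat, turn back and lay the spatula at its old place.

Call:
step_arm --increments '[[[0,0,0,-0.3,0,0,1],[0,0,0,-0.8,0,0,1],[0,0,0,-0.9,0,0,1],[0,0,0,-0.9,0,0,1],[0,0,-0.19,0,0,0,1]]]'

```text
clock: 8.5
eef_pos: [437.9, 254.1, 282.8]
eef_rot: [-3.141, 0.002, 0.694]
wrist_force: [0.2, -0.4, -0.7]
finger_gap: 10.7
finger_force: 60.0
```

Call:
step_arm --increments '[[[0,0,-0.19,0,0,0,1],[0,0,-0.19,0,0,0,1],[0,0,-0.19,0,0,0,1],[0,0,-0.19,0,0,0,1],[0,0,-0.19,0,0,0,1]]]'

```text
clock: 9.0
eef_pos: [440.5, 255.5, 283.2]
eef_rot: [3.141, -0.0, 1.446]
wrist_force: [-0.2, 0.4, -0.3]
finger_gap: 10.7
finger_force: 60.0
```

Call:
step_arm --increments '[[[0,0,-0.19,0,0,0,1],[0,0,-0.16,0,0,0,1],[0,0,0,-0.6,0,0,1],[0,0,0,-0.6,0,0,1],[0,0,0,-0.6,0,0,1]]]'

```text
clock: 9.5
eef_pos: [450.9, 183.5, 283.2]
eef_rot: [3.141, -0.0, 1.715]
wrist_force: [0.5, -0.0, -0.2]
finger_gap: 10.7
finger_force: 60.0
```

Call:
step_arm --increments '[[[0,0,0,0,0,0.5,1],[0,0,0,0,0,0.5,1],[0,0,0,0,0,0.5,1],[0,0,0,0,0,0,1]]]'

```text
clock: 9.9
eef_pos: [450.3, 184.0, 221.2]
eef_rot: [-3.138, 0.001, 1.715]
wrist_force: [-0.2, 0.5, -0.4]
finger_gap: 10.7
finger_force: 60.0
```

```bash
python3 - <<'E'
from h import *
from cell import manip,optics
s=manip.read_state();print(s["clock"],s["eef_pos"],s["eef_rot"],s["wrist_force"])
c=optics.camera("wrist")
for v in (60,80,120,160,220,230,270):
    z=float(c["range_z"][v,321]);T=c["cam_to_world"];print(v,(T@np.append(np.linalg.solve(c["mtx"],[321,v,1])*z,1))[:3].round(1))
E
```

```text
9.9 [450.34419369 183.97157093 221.19221996] [-3.13833354e+00  5.54186449e-04  1.71482102e+00] [-0.16213332  0.49965604 -0.39927972]
60 [436.8 279.8  24.2]
80 [437.8 272.6  23.7]
120 [439.9 257.8  23.6]
160 [442.2 242.3  23. ]
220 [445.6 218.4  26.6]
230 [446.3 214.2  26.4]
270 [441.5 248.8 200.8]
```

Call:
step_arm --increments '[[[0,0,0,0,0,0.25,1],[0,0,0,0,0,0.12,1],[0,0,0,0,0,0.05,1],[0,0,0,0,0,0,1],[0,0,0,0,0,0,1]]]'

```text
clock: 10.45
eef_pos: [450.7, 184.2, 206.5]
eef_rot: [3.141, -0.0, 1.715]
wrist_force: [-0.3, -0.6, -0.3]
finger_gap: 10.8
finger_force: 60.0
```

Call:
step_arm --increments '[[[0,0,0,0,0,0,0.5],[0,0,0,0,0,0,0.5],[0,0,0,0,0,0,0.5],[0,0,0,0,0,0,0.5],[0,0,0,0,0,-0.1,0.5]]]'

```text
clock: 10.95
eef_pos: [450.5, 184.1, 210.1]
eef_rot: [-3.141, 0.0, 1.715]
wrist_force: [-0.5, 0.2, 0.1]
finger_gap: 23.3
finger_force: 0.0
```

Call:
step_arm --increments '[[[0,0,0,0,0,-0.3,0.5],[0,0,0,0,0,-0.8,0.5],[0,0,0,0,0,-1,0.5],[0,0,0,0,0,-1,0.5],[0,0,0,0,0,0,0.5]]]'

```text
clock: 11.45
eef_pos: [451.1, 184.3, 340.1]
eef_rot: [3.133, -0.002, 1.715]
wrist_force: [-0.7, 0.5, -1.0]
finger_gap: 23.4
finger_force: 0.0
```

```bash
python3 - <<'E'
from h import *
from cell import manip,optics
s=manip.read_state();print(s["clock"],s["eef_pos"],s["eef_rot"],s["wrist_force"],s["finger_gap"])
c=optics.camera("wrist");cv2.imwrite("pics/w4.png",c["frame"][:,:,::-1])
c=optics.camera("top");np.savez("pics/t4.npz",**c);crop(c,250,190,120,95,6,"pics/t4.png")
E
```

```text
11.45 [451.05689292 184.33101262 340.09261345] [ 3.13267407e+00 -1.50412467e-03  1.71509855e+00] [-0.7163056   0.48793494 -0.97316378] 23.422256006232008
```

View pics/w4.png

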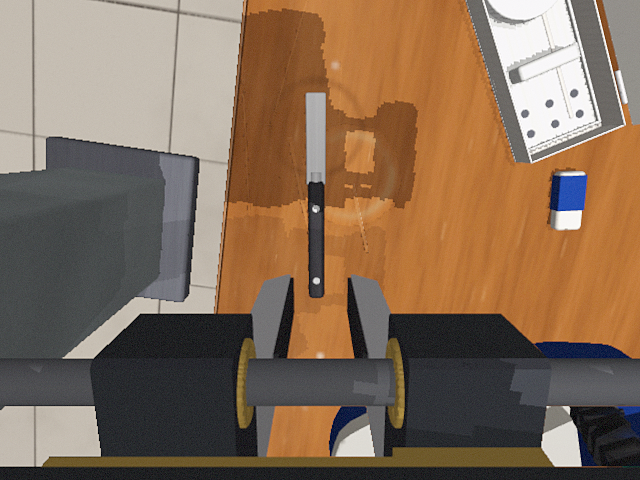

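Wrist view: the spatula lies flat at (316, 93..297), released. The tray handle shows in the open case at about (545,62), with the eraser at (569,200). Now to above the tray.

Call:
step_arm --increments '[[[0,0,0.19,0,0,0,0.5],[0,0,0.19,0,0,0,0.5],[0,0,0.19,0,0,0,0.5],[0,0,0.19,0,0,0,0.5],[0,0,0.19,0,0,0,0.5]]]' --newtons 40

```text
clock: 12.05
eef_pos: [450.4, 184.1, 333.0]
eef_rot: [-3.14, 0.002, 0.963]
wrist_force: [0.3, 0.4, -0.3]
finger_gap: 23.4
finger_force: 0.0
```

Call:
step_arm --increments '[[[0,0,0.19,0,0,0,0.5],[0,0,0.19,0,0,0,0.5],[0,0,0.16,0,0,0,0.5],[0,0,0,0,0,0,0.5]]]'

```text
clock: 12.45
eef_pos: [450.5, 184.1, 333.1]
eef_rot: [-3.141, 0.002, 0.543]
wrist_force: [-0.4, 0.1, -0.2]
finger_gap: 23.5
finger_force: 0.0
```

```bash
python3 - <<'E'
from h import *
from cell import manip
s=manip.read_state();print(s["clock"],s["eef_pos"],s["eef_rot"],delta(s,(550.5,301.8,340)))
E
```

```text
12.45 [450.48834681 184.08569138 333.14660007] [-3.14111525e+00  2.15244481e-03  5.42698896e-01] [146.4 -49.2  -7.1]
```

Call:
step_arm --increments '[[[0,0,0,0.73,-0.246,-0.04,0.5],[0,0,0,0.73,-0.246,-0.04,0.5],[0,0,0,0.73,-0.246,-0.04,0.5],[0,0,0,0.73,-0.246,-0.04,0.5],[0,0,0,0.73,-0.246,0,0.5]]]'

```text
clock: 12.95
eef_pos: [550.7, 302.9, 339.8]
eef_rot: [-3.141, 0.001, 0.549]
wrist_force: [0.1, -0.6, 0.3]
finger_gap: 23.4
finger_force: 0.0
```

Call:
step_arm --increments '[[[0,0,0,0,0,0,0.5],[0,0,0,0,0,0,0.5]]]'

```text
clock: 13.15
eef_pos: [549.9, 301.9, 339.2]
eef_rot: [-3.141, 0.002, 0.548]
wrist_force: [-0.2, -0.6, -0.4]
finger_gap: 23.5
finger_force: 0.0
```

```bash
cat > m.py <<'E'
from h import *
from cell import manip,optics
s=manip.read_state();print(s["clock"],s["eef_pos"],s["eef_rot"])
c=optics.camera("wrist");np.savez("pics/w5.npz",**c)
K,T=c["mtx"],c["cam_to_world"];v,u=np.mgrid[0:480,0:640];z=c["range_z"]
P=np.stack([(u-K[0,2])/K[0,0]*z,(v-K[1,2])/K[1,1]*z,z],-1)@T[:3,:3].T+T[:3,3]
R=Ro.from_euler("xyz",s["eef_rot"]).as_matrix();Q=(P-s["eef_pos"])@R   # tool frame
def box(m,n):
    k,l,st,ce=cv2.connectedComponentsWithStats(m.astype(np.uint8))
    for i in range(1,k):
        if st[i,4]>250:
            q=Q[l==i][:,:2].astype(np.float32);p=P[l==i];r=cv2.minAreaRect(q)
            print(n,st[i],"tool rect",np.round(r[0],1),np.round(r[1],1),round(r[2],1),"world",np.median(p,0).round(1))
# region: over the case interior
ex=np.array([.857,.515]);d=P[...,:2]-[575.1,337.5];cx=d@ex;cy=d@[-ex[1],ex[0]]
inn=(z>0)&(abs(cy)<72)&(cx>-27)&(cx<32)
box(inn&(P[...,2]>20)&(P[...,2]<32)&(cy<5),"handle");box(inn&(P[...,2]>12)&(P[...,2]<24)&(cy>5),"dish")
E
python3 m.py
```

```text
13.15 [549.88595623 301.92523803 339.24641336] [-3.14142181e+00  2.29731651e-03  5.48025763e-01]
handle [315 149  15  58 758] tool rect [42.6  0.9] [39.1  9.7] 0.2 world [586.2 323.5  21.3]
dish [ 201  133   79   80 4928] tool rect [ 45.6 -56.3] [54.6 54.5] 0.1 world [559.6 373.5  17.7]
```

Handle found cleanly (39 x 9.7 mm, aligned to 0.2°), with 5 mm to spare to the dish. Move over it and descend.

Call:
step_arm --increments '[[[0,0,0,0.53,0.02,0,0.5],[0,0,0,0.53,0.01,0,0.5],[0,0,0,0,0,0.5,0.5],[0,0,0,0,0,0.5,0.5],[0,0,0,0,0,0,0.5]]]'

```text
clock: 13.7
eef_pos: [586.3, 321.9, 297.9]
eef_rot: [-3.141, 0.005, 0.545]
wrist_force: [-0.1, -0.8, -0.5]
finger_gap: 23.5
finger_force: 0.0
```

Call:
step_arm --increments '[[[0,0,0,0,0,0.5,0.5],[0,0,0,0,0,0.5,0.5],[0,0,0,0,0,0,0.5],[0,0,0,0,0,0,0.5]]]'

```text
clock: 14.1
eef_pos: [587.0, 322.6, 262.1]
eef_rot: [3.141, -0.001, 0.545]
wrist_force: [0.5, 0.2, 0.5]
finger_gap: 23.6
finger_force: 0.0
```

```bash
python3 m.py
```

```text
14.1 [587.00123767 322.6079593  262.05969863] [ 3.14148405e+00 -8.20861373e-04  5.44976993e-01]
handle [ 310  234   19   71 1212] tool rect [-0.3 -0.9] [39.5  9.7] 0.4 world [586.7 323.6  21.3]
dish [ 164  213  102   98 7826] tool rect [  2.3 -58.1] [54.4 54.8] 1.6 world [560.2 373.7  17.8]
```

Call:
step_arm --increments '[[[0,0,0,0,-0.015,0.4,0.5],[0,0,0,0,0,0.4,0.5],[0,0,0,0,0,0.3,0.5],[0,0,0,0,0,0.16,0.5],[0,0,0,0,0,0,0.5]]]'

```text
clock: 14.65
eef_pos: [586.4, 323.2, 208.7]
eef_rot: [-3.141, 0.002, 0.545]
wrist_force: [-0.0, -0.3, -0.1]
finger_gap: 23.6
finger_force: 0.0
```

Call:
step_arm --increments '[[[0,0,0,0,0,0,0.7],[0,0,0,0,0,0,0.7],[0,0,0,0,0,0,0.75],[0,0,0,0,0,0,1],[0,0,0,0,0,0,1]]]'

```text
clock: 15.15
eef_pos: [586.7, 323.4, 210.7]
eef_rot: [3.142, -0.001, 0.545]
wrist_force: [-0.4, -0.9, 3.2]
finger_gap: 9.6
finger_force: 40.0
```

Call:
step_arm --increments '[[[0,0,0,0,0,0,1],[0,0,0,0,0,0,1],[0,0,0,0,0,0,1]]]'

```text
clock: 15.45
eef_pos: [586.7, 323.4, 210.7]
eef_rot: [3.142, -0.001, 0.545]
wrist_force: [-0.2, -0.3, 4.9]
finger_gap: 9.2
finger_force: 40.0
```

Call:
step_arm --increments '[[[0,0,0,0,0,-0.05,1],[0,0,0,0,0,-0.12,1],[0,0,0,0,0,-0.2,1],[0,0,0,0,0,-0.25,1],[0,0,0,0,0,-0.25,1]]]'

```text
clock: 15.95
eef_pos: [586.6, 323.4, 246.1]
eef_rot: [3.142, -0.0, 0.545]
wrist_force: [-0.2, 0.0, -1.5]
finger_gap: 9.6
finger_force: 40.0
```

Call:
step_arm --increments '[[[0,0,0,0,0,-0.3,1],[0,0,0,0,0,-0.3,1],[0,0,0,0,0,-0.3,1],[0,0,0,0,0,-0.3,1],[0,0,0,0,0,-0.3,1]]]'

```text
clock: 16.45
eef_pos: [586.6, 323.3, 306.2]
eef_rot: [3.142, -0.0, 0.545]
wrist_force: [-0.0, -0.1, -1.8]
finger_gap: 9.3
finger_force: 40.0
```

Call:
step_arm --increments '[[[0,0,0,0,0,-0.3,1],[0,0,0,0,0,-0.3,1],[0,0,0,0,0,-0.25,1],[0,0,0,0,0,-0.15,1],[0,0,0,0,0,-0.08,1]]]'

```text
clock: 16.95
eef_pos: [586.6, 323.3, 348.9]
eef_rot: [3.142, -0.0, 0.545]
wrist_force: [0.3, 1.4, -1.9]
finger_gap: 9.5
finger_force: 40.0
```

Call:
step_arm --increments '[[[0,0,0,0,0,0,1],[0,0,0,0,0,0,1],[0,0,0,0,0,0,1],[0,0,0,0,0,0,1],[0,0,0,0,0,0,1]]]'

```text
clock: 17.45
eef_pos: [586.6, 323.3, 348.0]
eef_rot: [-3.142, 0.0, 0.545]
wrist_force: [-0.6, -0.3, -1.4]
finger_gap: 9.2
finger_force: 40.0
```

```bash
sed -e 's/^box.*//' m.py > m2.py; cat >> m2.py <<'E'
reg=(z>0)&(abs(cy)<80)&(abs(cx)<45)&(P[...,2]>100)&(v<330)
box(reg&(P[...,2]>155.5)&(cy>5),"dish")
for n,m in(("plate",reg&(P[...,2]<147)&(P[...,2]>120)),("dishtop",reg&(P[...,2]>153)&(cy>5))):
    p=np.c_[P[m][:,:2],np.ones(m.sum())];k=np.linalg.lstsq(p,P[m][:,2],rcond=None)[0];print(n,m.sum(),"slope",k[:2].round(4),"z",np.median(P[m][:,2]).round(1),P[m].mean(0).round(1))
t=optics.camera("top");zz=t["range_z"]
for p in [(575+38*.857+12*.857,337.5+50*.515,97)]:
    a=w2p(t,p).round().astype(int);print("lid px",a)
    for du in range(-6,7,2): 
        q=t["cam_to_world"]@np.append(np.linalg.solve(t["mtx"],[a[0],a[1]+du,1])*zz[a[1]+du,a[0]],1);print(q[:3].round(0))
E
python3 m2.py
```

```text
17.45 [586.61465469 323.32804984 347.99330431] [-3.14157052e+00  3.75464686e-04  5.44680160e-01]
dish [163 310  39  20 446] tool rect [ 11.  -43.6] [62.7  8.4] 43.0 world [602.8 362.8 254.8]
plate 15550 slope [0.0217 0.0133] z 140.9 [600.2 331.1 141.2]
dishtop 9378 slope [ 0.8165 -0.0071] z 154.9 [565.8 376.9 159.4]
lid px [280 217]
[579. 330. 454.]
[575. 330. 454.]
[571. 329. 455.]
[568. 330. 451.]
[564. 330. 451.]
[561. 330. 451.]
[557. 330. 449.]
```

```bash
python3 - <<'E'
from h import *
from cell import optics
for n in("scene","top"):
    c=optics.camera(n);K,T=c["mtx"],c["cam_to_world"];v,u=np.mgrid[0:480,0:640];z=c["range_z"]
    P=np.stack([(u-K[0,2])/K[0,0]*z,(v-K[1,2])/K[1,1]*z,z],-1)@T[:3,:3].T+T[:3,3]
    d=P[...,:2]-[575.1,337.5];cx=d@[.857,.515];cy=d@[-.515,.857]
    m=(cx>30)&(cx<75)&(abs(cy)<85)&(P[...,2]>35)&(P[...,2]<104)
    if m.sum()>20:
        k=np.polyfit(P[m][:,2]-26,cx[m]-38,1);print(n,"lid pts",m.sum(),"angle",np.pi/2+np.arctan(k[0]),"zmax",P[m][:,2].max())
    m=(abs(P[...,0]-447)<25)&(P[...,1]>130)&(P[...,1]<290)&(P[...,2]>5)&(P[...,2]<25)
    print(n,"spat pts",m.sum(),np.percentile(P[m][:,2],95) if m.any() else 0, P[m].mean(0).round(0) if m.any() else 0)
E
```

```text
scene lid pts 535 angle 1.83267353755816 zmax 102.50690529741928
scene spat pts 314 13.039418589987285 [445. 214.   9.]
top spat pts 41 15.668627898932755 [459. 149.  10.]
```

The lid is at 1.83 rad, the spatula is flat, and the tray is level and still at about 138 mm. Handing in.

```bash
python3 -c "
from cell import workorder
print(workorder.sign_off())"
```

```text
the job is handed in; nothing more can be done
None
```

I handed the job in with the lid fully open at 1.83 rad, the spatula flat on the table clear of the case, and the tray held still and level about 14 cm above the table with the dish on it; the sign-off returned no verdict.

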